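# Reload the box stapler's magazine

### The arm

A 6-joint arm with a two-finger parallel gripper is mounted at the origin on the work surface. World frame = base frame: x ahead of the robot, y to its left, z up, the work surface at z = 0. Lengths are in m, angles in rad, forces in N, time in s.
With the tool pointing down it reaches from about 0.35 to 0.8 m from the base axis. Payload 7.3 kg.
Tool frame: the origin (TCP) lies at the very end of the fingers, on their centre line; the grasp point (between the pads) lies 19 mm behind it (hold_point_z is the distance from the TCP to the grasp point, in m); z points along the fingers, y is the line along which they close (so a half turn about z gives the same grasp; the last joint's range is limited). The gripper opens to 85 mm and grips with 20 to 120 N. Pads are 22 mm wide; open, the fingers measure 114 mm over their backs; the gripper's body (76 mm by 85 mm) begins 54 mm behind the grasp point. The pads swing forward as they close: fully open they stand 13 mm farther back than shut.
Start: joints at [1.173, 0.342, 1.524, -0, 1.275, -0.146], TCP at [0.131, 0.508, 0.193] pointing down, gripper open.
Joint ranges: [-2.53, 2.53], [-0.77, 2.02], [0.04, 2.7], [-1, 4.14], [0.28, 2.66], [-3.11, 3.11]. Speed limits (rad/s): [2.57, 2.57, 3.14, 3.14, 3.14, 3.14].

### API

Orientations are given as a 3x3 rotation matrix whose columns are the frame's x, y, z axes.
In Python, from station import get_state, capture, camera_info, job_done, spot_in, tip_of, hold_point_z gives the robot as it stands.
- The arm moves only by the shell command python3 -m creep 'ROWS'. ROWS is JSON, one flat list of numbers, 5 for each row, row after row: the finger opening in cm, from 0 to 8.54, then the shift along the tool's x, y, z in cm, then the turn about the tool's z in rad. A call has 1 to 5 rows; each row shifts and turns the commanded pose from where the row before left it, along the tool's axes as they then stand; what a row does not reach is not made up. A row lasts 1/12 s, in which the tool goes at most 41.7 mm and 7.16 degrees, less where a joint would pass 70% of its speed; a pose out of reach is approached as far as the arm can. A call is refused whole if a number of a shift passes 4.17 or a number of a turn 0.125, either way. A call with a gripper value outside its range is refused whole. The fingers move at their own pace and stop on an object; the grip force is fixed at half the most. Time passes only in rows, so rows that do not move let the fingers close. It gives the time, the measured TCP pose, the force, the opening and the grip force at its end, in the units of the state.
- get_state(): the state, without advancing time (a new reading comes with each control period).
- capture(name): name is "scene" or "top"; returns the picture (420x560x3 uint8, red, green, blue); there is no depth.
- camera_info(name): a dict with "fx", "fy", "cx", "cy" (pixels), "rvec" (rotation vector, rad) and "tvec" (3), from world to camera coordinates, as OpenCV has them. Camera axes: x right, y down, z forward; pixel columns grow to the right and rows downward; lengths in m; the calibration is good to about 2 mm. A picture is of the moment at which its call begins. camera_info takes no time and is no camera call.
- job_done(): hands the job in; it is judged then, once.
Trained networks look in the newest picture that a camera, given by its name, has taken for a name from the list of things; names that differ only in an ending like _2 or _b are one class to them, and where a whole thing is asked for, a point or a joint stands for the part that bears it (a point fixed in the world has none). Each returns a list of dicts, best first, with "p" (0 to 1); they miss things now and then, are a little off and sometimes report something else, mostly with a low value. They report only what shows in the picture. A call takes as long as a camera call. They do not tell look-alikes from the thing itself.
- spot_in(label, camera): "bbox" ([centre column, centre row, width, height] as shares, 0 to 1, of the picture: columns of its width, rows of its height, round what is visible of it).
- tip_of(label, camera): "location" ([column, row] as shares, 0 to 1, of the picture: columns of its width, rows of its height: a listed point, or the origin of a listed thing).
The state is a dict: "clock": time; "joint_positions": joint angles; "qvel": joint speeds; "tau": joint torques, N m; "eef_pos": TCP position; "eef_rot": TCP orientation; "force": force on the tool from outside, world axes, zero at the start; "wrist_torque": the same for the moment, N m; "gripper_width": opening from 0.0 (shut) to 1.0 (fully open); "grasp_force": force on a finger pad.
Only numpy, scipy, OpenCV 4.12 (cv2) and the standard library are available. Lean on these libraries where they do the work, as an engineer would, in place of code of your own. Each camera call takes 0.05 s, during which the arm holds its last target. There are 200 camera calls.

### The job

The bench stapler used for archive boxes is empty and its magazine rail stands pulled out. Load the loose staple strip, legs down astride the rail: push its tail back against the spring follower in the mouth until its front end drops level behind the nose plate, then push the rail fully home so that it latches and stays shut. Leave the carton, the bowl and the specimen stand where they are.

Things in the scene. Friction and masses are not known exactly. Their poses are not given: they have to be found in the camera images.
- strip_center (a point): Centre (half-way up) of the loose steel staple strip, lying legs down on the bench: inverted U section, 130 mm long (x axis), 35 mm wide (y), 20 mm high (z up), crown and legs 3 mm thick, hollow below 29 mm wide and 17 mm deep; about 120 g. Both ends are alike; the end that goes in the mouth is its tail. The strips in the carton are spares, not for use.
- rail_seat (a point): Point on the sliding rail where the strip's centre belongs (level, crown resting on the core, front against the nose plate); moves with the rail, 66 mm above the bench. x: level along the rail into the machine (the way it shuts), z up. The core is a bar 25 mm wide with bevelled top edges, its top 7 mm above this point; open above and at the sides from nose plate to mouth.
- nose (a point): Top centre of the nose plate's inner face; the plate stands across the rail's front end and moves with it. 65 mm in front of rail_seat, 10 mm above it, same axes. Plate 8 mm thick (outer face 8 mm in front of this point), 48 mm wide, 30 mm high, free in front. A sloping strip can rest with its front on the plate; pushed in square it tends to stay up, so its front must also be pressed down behind the plate.
- mouth (a point): Centre of the fixed housing's mouth, at rail_seat's height, in the plane of the empty follower's face (and of the nose's inner face when shut); x into the machine, z up. Housing from 2 mm in: inner width 44 mm, roof underside 20 mm above this point. Driver head on the roof from 14 mm in, 46 mm above. Hand lever rises to the rear. Base and anvil 40 mm or more below, to 60 mm in front.
- rail (a joint): How far the magazine rail is out, m: 0 shut, 0.110 at its outer stop. Friction about 1.5 N. Between 0.020 and 0.010 riding over the spring latch adds about 4 N (15 N in all when loaded); the latch drops in behind it when it is pushed to 0.002 or less (-0.003 is the inner stop), and it then rests at about 0.002. A loaded rail that is not latched is pushed out again by the follower.
- follower (a joint): How far the spring follower is pushed back, m: 0 empty, its face in the mouth plane; at most 0.145. It is a steel saddle block on the core, 35 mm wide, face from 11 mm below to 17 mm above rail_seat height. Spring 3.6 N at 0, 4.5 N at 0.02, 9.5 N at 0.13. Free length from nose plate to follower = rail opening, so the 130 mm strip must push it back 20 to 30 mm to drop in.
- carton: Bystander: open cardboard carton of spare strips, 150 x 120 x 55 mm, origin under its centre; stays where it is.
- bowl: Bystander: dark wooden bowl, 130 mm across, 60 mm high, origin under its centre; stays where it is.
- specimen: Bystander: pressed plant on a card on a clear stand, 80 x 140 mm, 175 mm high, origin under its centre; stays where it is.
Things that resemble listed ones, but are neither listed nor needed, are in the scene too. There is more than one size of the part that bears strip_center; the job needs the smallest.

How it is judged:
By the outcome, as a careful person would: the job done as asked, in the order asked, and still so for the second after the job is handed in, with the robot touching nothing.
It also fails if it takes over 67 s, if anything falls off the work surface, if the arm or the gripper's body presses on something with over 40 N, if the wrist force passes 120 N, or if a joint passes its speed limit or range.

## Working session

There is one attempt and no reset: what is moved stays moved. The work goes in short steps, Python scripts to look and compute and a shell command to move; the robot and the scene stay as the last step left them, time stands still between calls to the robot, and variables do not carry over. Pictures are saved under pics/ and viewed, at most 10 in all, crops included, and the job is handed in when it is done.

```bash
mkdir -p pics
cat > h.py <<'E'
import numpy as np, cv2
from station import *
def cam(n):
    c=camera_info(n);K=np.array([[c['fx'],0,c['cx']],[0,c['fy'],c['cy']],[0,0,1.]])
    R=cv2.Rodrigues(np.array(c['rvec'],float))[0];return K,R,np.array(c['tvec'],float).ravel()
def px(n,P):
    K,R,t=cam(n);q=K@(R@np.array(P,float)+t);return q[:2]/q[2]
def at(n,u,v,z):
    K,R,t=cam(n);d=R.T@np.linalg.inv(K)@np.array([u,v,1.]);o=-R.T@t;return o+d*(z-o[2])/d[2]
def save(n,f,crop=None,s=1):
    im=capture(n)
    if crop: a,b,c,d=crop;im=im[b:d,a:c]
    im=cv2.resize(im,None,fx=s,fy=s,interpolation=cv2.INTER_CUBIC)
    cv2.imwrite('pics/'+f,im[:,:,::-1])
def tri(ps):
    A=[];b=[]
    for n,u,v in ps:
        K,R,t=cam(n);d=R.T@np.linalg.inv(K)@np.array([u,v,1.]);d/=np.linalg.norm(d);o=-R.T@t
        M=np.eye(3)-np.outer(d,d);A.append(M);b.append(M@o)
    return np.linalg.lstsq(np.vstack(A),np.hstack(b),rcond=None)[0]
E
cat > a.py <<'E'
from h import *
a=capture('scene');b=capture('top')
cv2.imwrite('pics/s0.png',a[:,:,::-1]);cv2.imwrite('pics/t0.png',b[:,:,::-1])
zs=dict(strip_center=.01,rail_seat=.066,nose=.076,mouth=.066,carton=0,bowl=0,specimen=0)
for n in ('scene','top'):
    print(n,-cam(n)[1].T@cam(n)[2])
    for l,z in zs.items():
        for r in tip_of(l,n)[:4]:
            u,v=r['location'][0]*560,r['location'][1]*420
            print(l,round(r['p'],2),round(u,1),round(v,1),at(n,u,v,z).round(4))
    for l in ('rail','follower'):
        for r in spot_in(l,n)[:3]: print(l,round(r['p'],2),(np.array(r['bbox'])*[560,420,560,420]).round(1))
s=get_state();print(s['clock'],s['eef_pos'],s['eef_rot'],s['gripper_width'],hold_point_z)
E
python3 a.py
```

```text
scene [ 0.91386051 -0.5155032   0.69822147]
strip_center 0.8 249.5 138.8 [0.2603 0.3812 0.01  ]
strip_center 0.61 235.7 195.2 [0.3817 0.142  0.01  ]
strip_center 0.55 294.0 169.4 [0.4528 0.3151 0.01  ]
rail_seat 0.75 252.5 239.4 [ 0.5398 -0.011   0.066 ]
nose 0.86 275.2 220.2 [0.5548 0.0543 0.076 ]
mouth 0.92 237.7 252.3 [ 0.5348 -0.0568  0.066 ]
carton 0.76 363.4 224.3 [0.6971 0.2208 0.    ]
bowl 0.79 350.5 289.8 [0.7517 0.0266 0.    ]
bowl 0.74 272.9 220.8 [0.5073 0.1193 0.    ]
specimen 0.67 319.5 351.0 [ 0.7613 -0.1286  0.    ]
rail 0.95 [264.7 236.8  41.3  46.1]
top [0.44438085 0.07877449 0.9726451 ]
strip_center 0.89 170.0 307.7 [0.2697 0.3728 0.01  ]
strip_center 0.8 272.6 260.9 [0.3874 0.1265 0.01  ]
strip_center 0.76 198.9 224.7 [0.4718 0.309  0.01  ]
rail_seat 0.86 335.7 196.4 [ 0.5409 -0.0184  0.066 ]
nose 0.57 308.1 190.9 [0.5514 0.0455 0.076 ]
mouth 0.83 357.2 199.0 [ 0.5357 -0.0676  0.066 ]
carton 0.96 237.0 134.5 [0.6999 0.2228 0.    ]
bowl 0.58 317.4 113.1 [0.7566 0.0223 0.    ]
specimen 0.78 379.5 106.8 [ 0.7741 -0.1321  0.    ]
rail 0.61 [329.4 193.2  52.8  26.5]
1.0 [0.13076266 0.50847423 0.19333395] [[-9.68468052e-01  2.49137776e-01  3.68405735e-06]
 [ 2.49137775e-01  9.68468048e-01  9.22250221e-05]
 [ 1.94088451e-05  9.02348254e-05 -9.99999996e-01]] 0.9987656714655146 0.0187
```

View pics/s0.png

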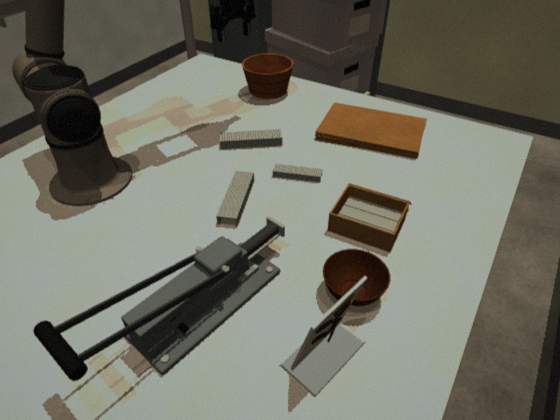

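View pics/t0.png

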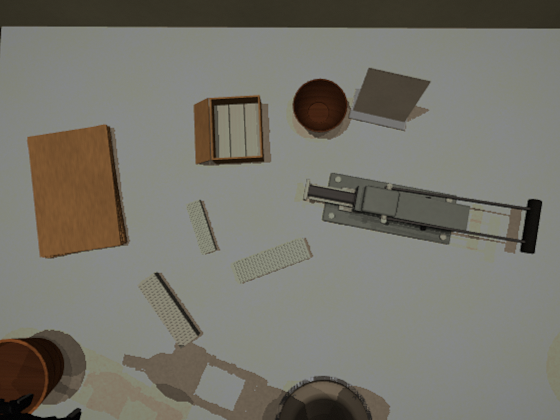

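The scene shows the stapler rail, with its nose at scene (277,225) and top (307,191). There are three loose strips.

Candidates for the strip, in top-view pixels:
- (202,227), about 53 px or 130 mm long
- (272,261), about 78 px or 190 mm long
- (170,308), about 75 px or more
- the spares in the carton at (237,130)

I choose the smallest, (202,227), and check it in a crop.

Run:
```python
from h import *
save('top','t1.png',(180,160,380,280),4)
```

```text
(no output)
```

View pics/t1.png

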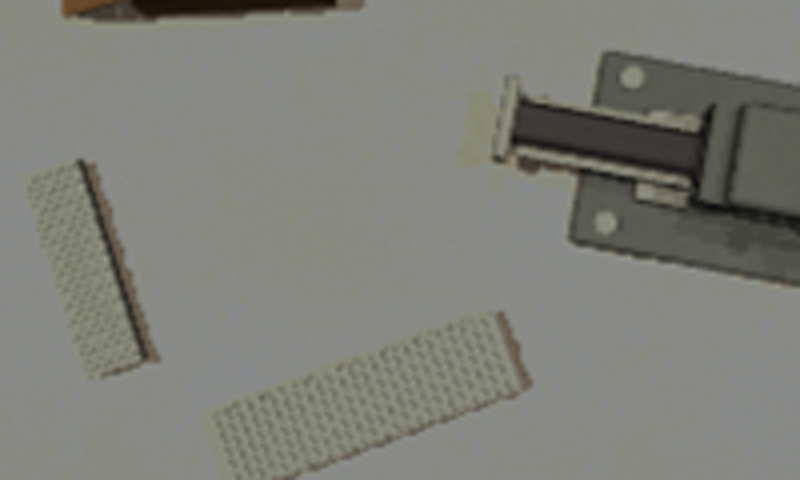

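The crop shows the small strip with corners near (28,178), (80,162), (148,358) and (97,378). The nose plate is at about (512,120), and the core runs right to about (698,150).

```bash
cat > b.py <<'E'
from h import *
f=lambda p,z:at('top',p[0]/4+180-.4,p[1]/4+160-.4,z)
C=np.array([f(p,.02) for p in [(28,178),(80,162),(148,358),(97,378)]])
print(C.round(4)); c=C.mean(0);ax=((C[3]+C[2])-(C[0]+C[1]))/2
print('strip',c,np.linalg.norm(ax),np.linalg.norm(C[1]-C[0]),np.degrees(np.arctan2(ax[1],ax[0])))
a=[f(p,.073) for p in [(518,100),(703,130),(510,143),(690,176)]]
n=(a[0]+a[2])/2;m=(a[1]+a[3])/2;print('core',n,m,m-n,np.degrees(np.arctan2(*(m-n)[1::-1])))
print('scene angle nose px', [px('scene',p) for p in (n,m)])
pts={'nose':[],'mouth':[],'rail_seat':[],'strip_center':[]}
P={}
for k in range(3):
  for n in ('scene','top'):
    capture(n)
    for l in pts:
      for r in tip_of(l,n)[:4]:
        u,v=r['location'][0]*560,r['location'][1]*420
        g=at(n,u,v,dict(nose=.076,strip_center=.01).get(l,.066))
        if l!='strip_center' or np.hypot(*(g-c)[:2])<.05: P.setdefault((l,n),[]).append((u,v))
for k,v in P.items():
  print(k,np.mean(v,0).round(1),np.std(v,0).round(1),at(k[1],*np.mean(v,0),dict(nose=.076,strip_center=.01).get(k[0],.066)).round(4))
for l in pts: print(l,tri([(n,*np.mean(P[l,n],0)) for n in ('scene','top')]).round(4))
E
python3 b.py
```

```text
[[0.5211 0.3384 0.02  ]
 [0.5314 0.3069 0.02  ]
 [0.4135 0.2618 0.02  ]
 [0.4009 0.2923 0.02  ]]
strip [0.46673645 0.29985323 0.02      ] 0.127557261284685 0.033168920852299284 -159.03773652714685
core [0.55387289 0.04544179 0.073     ] [ 0.53745044 -0.05848912  0.073     ] [-0.01642244 -0.10393091  0.        ] -98.97924127923062
scene angle nose px [array([272.63061339, 223.49932657]), array([238.06907983, 250.93880921])]
('nose', 'scene') [279.9 258.2] [25.3 54.2] [ 0.6203 -0.0338  0.076 ]
('rail_seat', 'scene') [251.3 239.4] [0.7 1. ] [ 0.5377 -0.0123  0.066 ]
('strip_center', 'scene') [297.4 172.8] [1.3 0.5] [0.4686 0.3062 0.01  ]
('nose', 'top') [308.5 188.8] [0.2 1. ] [0.5562 0.0446 0.076 ]
('mouth', 'top') [355.9 198. ] [1.4 0.3] [ 0.538  -0.0644  0.066 ]
('rail_seat', 'top') [334.5 196.1] [0.7 0.5] [ 0.5414 -0.0156  0.066 ]
('strip_center', 'top') [199.9 225.5] [0.9 1. ] [0.47   0.3066 0.01  ]
('mouth', 'scene') [239.2 251.7] [0.6 0. ] [ 0.5365 -0.054   0.066 ]
nose [ 0.5708  0.0423 -0.0245]
mouth [ 0.5392 -0.0615  0.0741]
rail_seat [ 0.5406 -0.0154  0.0704]
strip_center [0.4694 0.3061 0.0106]
```

```bash
cat > plan.py <<'E'
import sys;from h import *
# usage: x y z yawdeg nrows width ; from measured pose
x,y,z,yd,n,w=map(float,sys.argv[1:7]);n=int(n)
s=get_state();p=np.array(s['eef_pos']);R=np.array(s['eef_rot']);y0=np.arctan2(R[1,0],R[0,0])
dy=(np.radians(yd)-y0+np.pi)%(2*np.pi)-np.pi
print('at',p.round(4),'yaw',np.degrees(y0).round(2),'clock',s['clock'],'q',np.round(s['joint_positions'],2))
d=(np.array([x,y,z])-p)/n*100;a=y0;o=[]
for k in range(n):
    c,q=np.cos(a),np.sin(a);o.append([w,round(c*d[0]+q*d[1],2),round(q*d[0]-c*d[1],2),round(-d[2],2),round(-dy/n,3)]);a+=dy/n
for r in o: print(r)
E
python3 plan.py .4885 .311 .08 201 11 6
```

```text
at [0.1308 0.5085 0.1933] yaw 165.57 clock 2.55 q [ 1.17  0.34  1.52 -0.    1.28 -0.15]
[6.0, np.float64(-3.6), np.float64(-0.93), np.float64(1.03), np.float64(-0.056)]
[6.0, np.float64(-3.54), np.float64(-1.13), np.float64(1.03), np.float64(-0.056)]
[6.0, np.float64(-3.47), np.float64(-1.33), np.float64(1.03), np.float64(-0.056)]
[6.0, np.float64(-3.39), np.float64(-1.52), np.float64(1.03), np.float64(-0.056)]
[6.0, np.float64(-3.3), np.float64(-1.71), np.float64(1.03), np.float64(-0.056)]
[6.0, np.float64(-3.2), np.float64(-1.89), np.float64(1.03), np.float64(-0.056)]
[6.0, np.float64(-3.09), np.float64(-2.07), np.float64(1.03), np.float64(-0.056)]
[6.0, np.float64(-2.97), np.float64(-2.24), np.float64(1.03), np.float64(-0.056)]
[6.0, np.float64(-2.84), np.float64(-2.4), np.float64(1.03), np.float64(-0.056)]
[6.0, np.float64(-2.7), np.float64(-2.55), np.float64(1.03), np.float64(-0.056)]
[6.0, np.float64(-2.55), np.float64(-2.7), np.float64(1.03), np.float64(-0.056)]
```

```bash
sed -i 's/for r in o: print(r)/for r in o: print(*map(float,r),sep=",")/' plan.py
python3 -m creep '[6,-3.6,-0.93,1,-0.056, 6,-3.54,-1.13,1,-0.056, 6,-3.47,-1.33,1,-0.056, 6,-3.39,-1.52,1,-0.056, 6,-3.3,-1.71,1,-0.056]'
python3 -m creep '[6,-3.2,-1.89,1,-0.056, 6,-3.09,-2.07,1,-0.056, 6,-2.97,-2.24,1,-0.056, 6,-2.84,-2.4,1,-0.056, 6,-2.7,-2.55,1,-0.056]'
python3 -m creep '[6,-2.5,-2.7,1,-0.056, 6,0,0,0,0, 6,0,0,0,0]'
python3 plan.py .4885 .311 .002 201 3 6
python3 -c "
from h import *
save('top','t2.png',(150,150,270,280),4)"
```

```text
clock: 2.97
eef_pos: [0.2947, 0.4176, 0.1431]
eef_rot: [[-1.0, -0.031, 0.0], [-0.031, 1.0, 0.0], [-0.0, 0.0, -1.0]]
force: [0.4, 0.4, 0.7]
gripper_width: 0.704
grasp_force: 0.0
clock: 3.38
eef_pos: [0.4576, 0.3274, 0.0929]
eef_rot: [[-0.952, -0.306, 0.0], [-0.306, 0.952, 0.0], [-0.0, 0.0, -1.0]]
force: [-0.6, 0.9, -0.1]
gripper_width: 0.701
grasp_force: 0.0
clock: 3.63
eef_pos: [0.489, 0.3089, 0.0823]
eef_rot: [[-0.936, -0.353, -0.001], [-0.353, 0.936, -0.001], [0.002, 0.0, -1.0]]
force: [-0.4, 0.0, 0.1]
gripper_width: 0.706
grasp_force: 0.0
at [0.489  0.3089 0.0823] yaw -159.35 clock 3.6333 q [ 0.43  0.55  1.52  0.    1.08 -1.5 ]
6.0,-0.01,0.07,2.68,-0.002
6.0,-0.01,0.07,2.68,-0.002
6.0,-0.01,0.07,2.68,-0.002
```

View pics/t2.png

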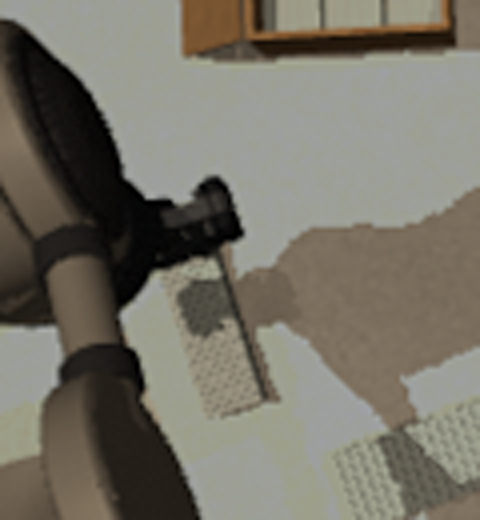

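The crop shows the open fingers over the strip's far end at about (200,250), and the strip running down to (245,410). Joint 6 would run to its limit at the rail in this sense. I will therefore make the near end the front, and grip 22 mm from the centre on that side.

```bash
python3 -m creep '[6,4.1,0,0,0, 6,0.2,0.15,0,-0.004, 6,0,0,2.7,0, 6,0,0,2.7,0, 6,0,0,2.6,0]'
python3 -m creep '[6,0,0,0,0, 3,0,0,0,0, 2,0,0,0,0, 2,0,0,0,0, 2,0,0,0,0]'
python3 -m creep '[2,0,0,0,0, 2,0,0,0,0, 2,0,0,0,0]'
```

```text
clock: 4.1
eef_pos: [0.4462, 0.2978, 0.0037]
eef_rot: [[-0.932, -0.362, 0.002], [-0.362, 0.932, 0.001], [-0.002, 0.0, -1.0]]
force: [-0.6, 1.2, -0.1]
gripper_width: 0.706
grasp_force: 0.0
clock: 4.52
eef_pos: [0.4482, 0.2972, 0.005]
eef_rot: [[-0.933, -0.36, 0.003], [-0.36, 0.933, 0.001], [-0.003, 0.0, -1.0]]
force: [0.6, 0.6, 0.9]
gripper_width: 0.234
grasp_force: 0.0
clock: 4.77
eef_pos: [0.4476, 0.2965, 0.0037]
eef_rot: [[-0.933, -0.36, 0.001], [-0.36, 0.933, 0.0], [-0.001, 0.0, -1.0]]
force: [1.1, 0.7, 0.9]
gripper_width: 0.23
grasp_force: 0.0
```

```bash
python3 -c "
from h import *
a=capture('scene')[100:240,180:340];b=capture('top')[180:320,130:290]
im=np.hstack([cv2.resize(i,None,fx=2.5,fy=2.5,interpolation=2) for i in (a,b)])
cv2.imwrite('pics/c1.png',im[:,:,::-1]);print(px('top',[.4476,.2965,.02]),px('scene',[.4476,.2965,.02]))"
```

```text
[202.74277693 234.66510609] [288.94549345 169.26847447]
```

View pics/c1.png

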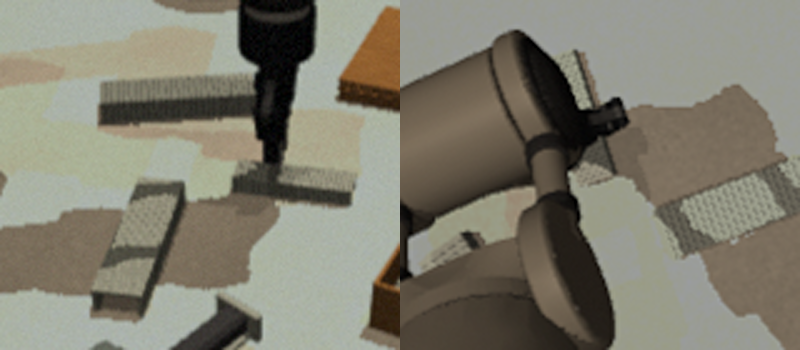

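```bash
python3 -c "
from h import *
im=capture('scene')
a=cv2.resize(im[125:195,250:340],None,fx=8,fy=8,interpolation=2)
s=get_state();R=np.array(s['eef_rot']);p=np.array(s['eef_pos'])
for o,c in (([0,0,0],(255,0,0)),([0,.01,0],(0,255,0)),([0,-.01,0],(0,0,255)),([0,0,-.02],(255,255,0))):
    u=px('scene',p+R@np.array(o)); cv2.circle(a,tuple(((u-[250,125]+.5)*8).astype(int)),4,c,-1)
cv2.imwrite('pics/c2.png',a[:,:,::-1])
capture('scene');print([(r['p'],at('scene',r['location'][0]*560,r['location'][1]*420,.01).round(4)) for r in tip_of('strip_center','scene')])"
```

```text
[(0.73, array([0.3877, 0.1392, 0.01  ])), (0.73, array([0.2704, 0.3858, 0.01  ])), (0.58, array([0.4677, 0.2968, 0.01  ]))]
```

View pics/c2.png

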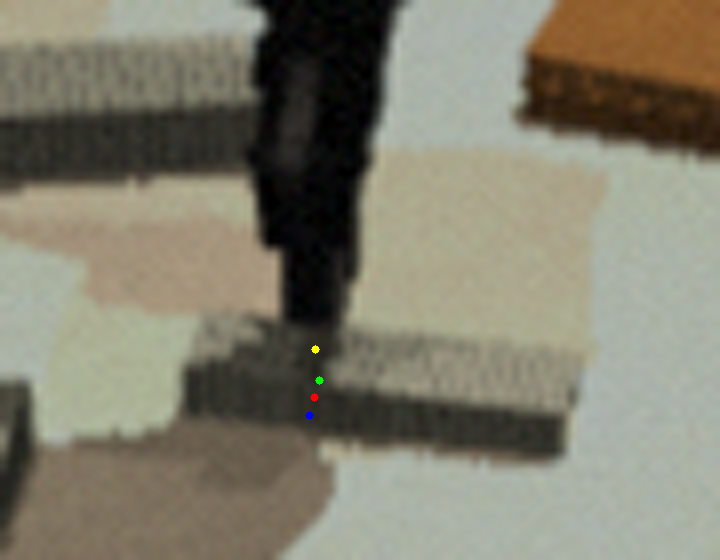

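```bash
python3 -m creep '[8.5,0,0,-3,0, 8.5,0,0,-2,0, 8.5,0,0,0,0, 8.5,0,0,0,0, 8.5,0,0,0,0]'
python3 -c "
from h import *
s=get_state();R=np.array(s['eef_rot']);p=np.array(s['eef_pos'])
out=[]
for n,(x,y,w,h) in (('scene',(245,100,100,100)),('top',(150,180,100,100))):
    a=cv2.resize(capture(n)[y:y+h,x:x+w],None,fx=4,fy=4,interpolation=2)
    for o,c in (([0,0,0],(255,0,0)),([0,.0425,-.013],(0,255,0)),([0,-.0425,-.013],(0,0,255)),([0,0,-.073],(255,255,0))):
        u=px(n,p+R@np.array(o)); cv2.circle(a,tuple(((u-[x,y]+.5)*4).astype(int)),3,c,-1)
    out.append(a)
cv2.imwrite('pics/c3.png',np.hstack(out)[:,:,::-1])"
```

```text
clock: 5.43
eef_pos: [0.4469, 0.2962, 0.0528]
eef_rot: [[-0.933, -0.36, -0.001], [-0.36, 0.933, -0.0], [0.001, -0.0, -1.0]]
force: [-0.3, 0.4, 0.1]
gripper_width: 0.926
grasp_force: 0.0
```

View pics/c3.png

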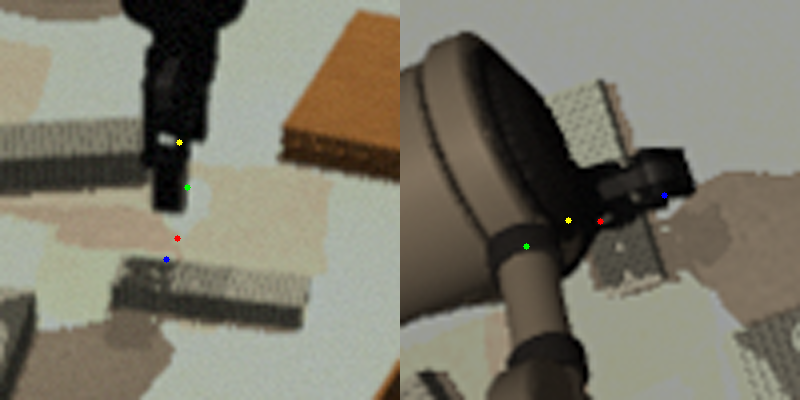

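```bash
python3 -c "
from h import *
s=get_state();R=np.array(s['eef_rot']);p=np.array(s['eef_pos'])
for S in ((287,153),):
  for T in ((220,226),(222,228),(217,227),(218,222)):
    q=tri([('scene',*S),('top',*T)]);print(q,R.T@(q-p),px('scene',q)-S,px('top',q)-T)
"
```

```text
[0.46971412 0.2402684  0.11144694] [-0.00136558 -0.06042894 -0.05918244] [-1.39078524  0.20456991] [-0.88992096 -1.29423206]
[0.46789917 0.23741122 0.11200134] [ 0.00135719 -0.06244148 -0.05973117] [-2.62657381  0.36130722] [-1.6615871  -2.44944461]
[0.46675736 0.24718092 0.106621  ] [-0.00110459 -0.0529151  -0.05435654] [-1.00349865  0.15055453] [-0.64647973 -0.93542621]
[0.47439587 0.24172371 0.11309489] [-0.00625402 -0.06075626 -0.06084028] [ 0.56929463 -0.09242129] [0.37039375 0.52747503]
```

The left half shows the visible fingertip ending at (168,212), and the right half shows it at (680,190). That puts the real tips about 45 mm higher than the reported TCP, so the fingers closed above the strip. I will feel downward in small steps while watching the force.

```bash
python3 -m creep '[6.5,0,0,3,0, 6.5,0,0,1.8,0, 6.5,0,0,0,0]'
for i in 1 ; do python3 -m creep '[6.5,0,0,0.5,0, 6.5,0,0,0.5,0, 6.5,0,0,0,0]'; done | grep -v rot
python3 -c "
from h import *
s=get_state();print(s['eef_pos'],s['force'],s['joint_positions'],s['tau'])"
```

```text
clock: 5.78
eef_pos: [0.4442, 0.2949, 0.0012]
eef_rot: [[-0.933, -0.36, -0.008], [-0.36, 0.933, -0.004], [0.008, -0.001, -1.0]]
force: [-1.1, -0.5, 0.1]
gripper_width: 0.763
grasp_force: 0.0
clock: 6.03
eef_pos: [0.4474, 0.2965, -0.0049]
force: [-1.0, -0.3, -0.2]
gripper_width: 0.762
grasp_force: 0.0
[ 0.44735006  0.29647224 -0.00491031] [-1.00714824 -0.26471368 -0.23961016] [ 4.42386787e-01  6.01259997e-01  1.72345163e+00  8.60545840e-05
  8.17020601e-01 -1.49667372e+00] [-2.56699382e-02 -4.86556041e+01 -1.74470901e+01  1.58767631e-03
 -1.92027013e-01 -2.35579279e-05]
```

```bash
python3 -m creep '[6.5,0,0,0.5,0, 6.5,0,0,0.5,0, 6.5,0,0,0,0]'| grep -v rot
python3 -m creep '[6.5,0,0,0,0, 3,0,0,0,0, 3,0,0,0,0, 3,0,0,0,0, 3,0,0,0,0]' | grep -v rot
```

```text
clock: 6.28
eef_pos: [0.447, 0.2963, -0.0152]
force: [-0.7, 0.2, 0.8]
gripper_width: 0.761
grasp_force: 0.0
clock: 6.7
eef_pos: [0.4474, 0.2965, -0.0145]
force: [0.1, 0.6, -0.6]
gripper_width: 0.35
grasp_force: 0.0
```

```bash
python3 -m creep '[6.5,0,0,0,0, 6.5,0,0,0,0, 6.5,0,0,0,0, 6.5,0,0,0.5,0, 6.5,0,0,0.5,0]'| grep -v rot
python3 -m creep '[6.5,0,0,0.5,0, 6.5,0,0,0.2,0, 6.5,0,0,0,0]' | grep -v rot
python3 -m creep '[3,0,0,0,0, 3,0,0,0,0, 3,0,0,0,0, 3,0,0,0,0]' | grep -v rot
```

```text
clock: 7.12
eef_pos: [0.4475, 0.2966, -0.0248]
force: [-0.3, 0.3, -1.0]
gripper_width: 0.762
grasp_force: 0.0
clock: 7.37
eef_pos: [0.4467, 0.2962, -0.0326]
force: [-1.0, -0.5, -0.7]
gripper_width: 0.76
grasp_force: 0.0
clock: 7.7
eef_pos: [0.4476, 0.2967, -0.0312]
force: [-0.1, -0.5, 2.7]
gripper_width: 0.395
grasp_force: 60.1
```

Gripped now, at a reported z of −0.031, but only by the top edge. I will open, go 8 mm deeper and regrip.

```bash
python3 -m creep '[6,0,0,0,0, 6,0,0,0,0, 6,0,0,0.4,0, 6,0,0,0.4,0, 6,0,0,0,0]'| grep -v rot
python3 -m creep '[3,0,0,0,0, 3,0,0,0,0, 3,0,0,0,0, 3,0,0,0,0]' | grep -v rot
```

```text
clock: 8.12
eef_pos: [0.4467, 0.2962, -0.0407]
force: [-0.1, -0.6, 0.8]
gripper_width: 0.703
grasp_force: 0.0
clock: 8.45
eef_pos: [0.4481, 0.2969, -0.0386]
force: [-1.0, -0.4, 7.2]
gripper_width: 0.397
grasp_force: 64.5
```

```bash
python3 -m creep '[3,0,0,-2,0, 3,0,0,-3,0, 3,0,0,-3,0, 3,0,0,-3,0, 3,0,0,-3,0]'| grep -v rot
python3 plan.py .555 .05 .10 81 17 3
```

```text
clock: 8.87
eef_pos: [0.4468, 0.2962, 0.1015]
force: [1.6, 1.0, -1.3]
gripper_width: 0.4
grasp_force: 60.2
at [0.4468 0.2962 0.1015] yaw -158.9 clock 8.8667 q [ 0.44  0.45  1.62  0.    1.06 -1.5 ]
3.0,-0.07,-1.58,0.01,0.123
3.0,-0.27,-1.56,0.01,0.123
3.0,-0.46,-1.51,0.01,0.123
3.0,-0.64,-1.45,0.01,0.123
3.0,-0.81,-1.36,0.01,0.123
3.0,-0.97,-1.25,0.01,0.123
3.0,-1.12,-1.12,0.01,0.123
3.0,-1.25,-0.97,0.01,0.123
3.0,-1.36,-0.81,0.01,0.123
3.0,-1.45,-0.64,0.01,0.123
3.0,-1.52,-0.46,0.01,0.123
3.0,-1.56,-0.27,0.01,0.123
3.0,-1.58,-0.07,0.01,0.123
3.0,-1.58,0.12,0.01,0.123
3.0,-1.55,0.32,0.01,0.123
3.0,-1.5,0.5,0.01,0.123
3.0,-1.43,0.68,0.01,0.123
```

```bash
python3 -m creep '[3,-0.07,-1.58,0,0.123, 3,-0.27,-1.56,0,0.123, 3,-0.46,-1.51,0,0.123, 3,-0.64,-1.45,0,0.123, 3,-0.81,-1.36,0,0.123]'|grep -v rot
python3 -m creep '[3,-0.97,-1.25,0,0.123, 3,-1.12,-1.12,0,0.123, 3,-1.25,-0.97,0,0.123, 3,-1.36,-0.81,0,0.123, 3,-1.45,-0.64,0,0.123]'|grep -v rot
python3 -m creep '[3,-1.52,-0.46,0,0.123, 3,-1.56,-0.27,0,0.123, 3,-1.58,-0.07,0,0.123, 3,-1.58,0.12,0,0.123, 3,-1.55,0.32,0,0.123]'|grep -v rot
python3 -m creep '[3,-1.5,0.5,0,0.123, 3,-1.43,0.68,0,0.123, 3,0,0,0,0, 3,0,0,0,0]'
python3 - <<'E'
from h import *
print(get_state()['joint_positions'])
out=[]
for n,(x,y,w,h) in (('scene',(190,150,130,130)),('top',(270,120,130,130))):
    im=capture(n);out.append(cv2.resize(im[y:y+h,x:x+w],None,fx=3,fy=3,interpolation=2))
    for l in ('strip_center','nose','mouth'): print(n,l,[(round(r['p'],2),(np.array(r['location'])*[560,420]).round(1)) for r in tip_of(l,n)])
cv2.imwrite('pics/c4.png',np.hstack(out)[:,:,::-1])
E
```

```text
clock: 9.28
eef_pos: [0.4792, 0.2233, 0.1002]
force: [0.1, 0.4, -2.3]
gripper_width: 0.396
grasp_force: 60.3
clock: 9.7
eef_pos: [0.5112, 0.1509, 0.1001]
force: [0.3, -0.5, -1.1]
gripper_width: 0.395
grasp_force: 60.2
clock: 10.12
eef_pos: [0.5432, 0.0785, 0.1001]
force: [0.2, 0.4, -2.2]
gripper_width: 0.396
grasp_force: 60.2
clock: 10.45
eef_pos: [0.5559, 0.0498, 0.1]
eef_rot: [[0.151, 0.989, -0.001], [0.989, -0.151, 0.0], [0.0, -0.001, -1.0]]
force: [0.4, 0.5, -1.5]
gripper_width: 0.399
grasp_force: 60.3
[-4.81282518e-02  4.91210738e-01  1.56358730e+00  3.40958526e-04
  1.08753472e+00  1.03136051e-01]
scene strip_center [(0.82, array([250.6, 135.5])), (0.72, array([270.9, 199.2])), (0.63, array([235. , 194.7]))]
scene nose [(0.85, array([272.3, 223.8]))]
scene mouth [(0.74, array([239.6, 251.8]))]
top strip_center [(0.94, array([168.3, 305.6])), (0.84, array([316.8, 184. ]))]
top nose [(0.52, array([306.6, 189.8]))]
top mouth [(0.81, array([357.2, 199.8]))]
```

View pics/c4.png

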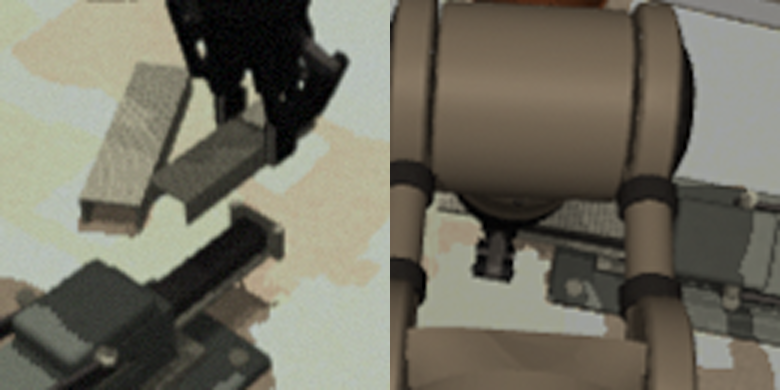

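The left half shows the strip held level, with its front in the fingers at (270,130) and its tail at (172,192). The rail is below it with the nose at (258,230). The right half is mostly hidden by the arm.

Run:
```python
from h import *
p=np.array(get_state()['eef_pos']);R=np.array(get_state()['eef_rot'])
q=tri([('scene',270.9,199.2),('top',316.8,184)]);print('center',q,R.T@(q-p))
# tail top edge mid, predicted for centre offsets
d=-R[:,0]
for zb in (.130,.139,.148):
  for off in (.018,.022,.026):
    c=p+d*off; c[2]=zb+.01
    e=[c+d*.065+R[:,1]*s*.0175+[0,0,.01] for s in (1,-1)]
    print(zb,off,[((px('scene',k)-[190,150]+.5)*3).round(0) for k in e])
# nose/mouth axis
N=tri([('scene',272.3,223.8),('top',307.5,190)]);M=tri([('scene',239.2,251.8),('top',356.5,198.8)]);print(N,M)
```

```text
center [0.55812604 0.03127278 0.15246633] [-0.01898056  0.00509074 -0.05209747]
0.13 0.018 [array([191., 210.]), array([151., 187.])]
0.13 0.022 [array([186., 214.]), array([146., 190.])]
0.13 0.026 [array([182., 217.]), array([142., 193.])]
0.139 0.018 [array([190., 200.]), array([150., 176.])]
0.139 0.022 [array([186., 203.]), array([145., 179.])]
0.139 0.026 [array([181., 206.]), array([141., 183.])]
0.148 0.018 [array([189., 189.]), array([149., 166.])]
0.148 0.022 [array([185., 192.]), array([145., 169.])]
0.148 0.026 [array([181., 196.]), array([140., 172.])]
[0.55337265 0.04629787 0.07131293] [ 0.53827523 -0.06225046  0.07398365]
```

```bash
python3 plan.py .5502 .0221 .060 81.5 3 3
```

```text
at [0.5559 0.0508 0.1004] yaw 81.36 clock 10.85 q [-0.05  0.49  1.56  0.    1.09  0.1 ]
3.0,-0.97,-0.05,1.35,-0.001
3.0,-0.97,-0.05,1.35,-0.001
3.0,-0.97,-0.05,1.35,-0.001
```

```bash
python3 -m creep '[3,-1,-0.05,1.2,0, 3,-1,-0.05,1.2,0, 3,-0.9,-0.05,1.2,0, 3,0,0,0.5,0, 3,0,0,0.5,0]'|grep -v rot
python3 -m creep '[3,0,0,0.5,0, 3,0,0,0.3,0, 3,0,0,0,0, 3,0,0,0,0]'|grep -v rot
python3 - <<'E'
from h import *
for n in ('scene','top'):
    im=capture(n)
    for l in ('strip_center','nose','mouth'): print(n,l,[(round(r['p'],2),(np.array(r['location'])*[560,420]).round(1)) for r in tip_of(l,n)])
p=np.array(get_state()['eef_pos']);print(p)
E
```

```text
clock: 11.27
eef_pos: [0.55, 0.0219, 0.0539]
force: [-0.3, -1.3, -0.2]
gripper_width: 0.395
grasp_force: 60.3
clock: 11.6
eef_pos: [0.551, 0.0223, 0.0471]
force: [-0.3, 1.9, 2.7]
gripper_width: 0.4
grasp_force: 61.2
scene strip_center [(0.97, array([257.7, 225. ])), (0.95, array([251.4, 137. ]))]
scene nose [(0.86, array([272.6, 220.6]))]
scene mouth [(0.7, array([238. , 250.3])), (0.7, array([273. , 222.1]))]
top strip_center [(0.67, array([269.7, 257.2])), (0.51, array([327.5, 188. ]))]
top nose [(0.57, array([307.8, 188.8]))]
top mouth [(0.59, array([353.4, 197. ]))]
[0.55083245 0.02216844 0.04674279]
```

```bash
for i in 1; do python3 -m creep '[3,0,0,0.2,0, 3,0,0,0,0, 3,0,0,0,0]'|grep -E 'pos|^force'
python3 -m creep '[3,0,0,0.2,0, 3,0,0,0,0, 3,0,0,0,0]'|grep -E 'pos|^force'
python3 -m creep '[3,0,0,0.2,0, 3,0,0,0,0, 3,0,0,0,0]'|grep -E 'pos|^force'; done
```

```text
eef_pos: [0.5508, 0.0219, 0.0447]
force: [2.2, 3.2, 5.5]
eef_pos: [0.5509, 0.0217, 0.0428]
force: [1.2, 2.2, 6.7]
eef_pos: [0.5511, 0.0218, 0.0415]
force: [0.1, 3.5, 10.5]
```

Run:
```python
from h import *
s=get_state();print(s['force'],s['wrist_torque'])
out=[]
for n,(x,y,w,h) in (('scene',(210,170,100,100)),('top',(280,150,100,100))):
    out.append(cv2.resize(capture(n)[y:y+h,x:x+w],None,fx=4,fy=4,interpolation=2))
cv2.imwrite('pics/c5.png',np.hstack(out)[:,:,::-1])
```

```text
[ 0.06835828  3.48776671 10.48361259] [-0.12659354  0.18394704 -0.03678265]
```

View pics/c5.png

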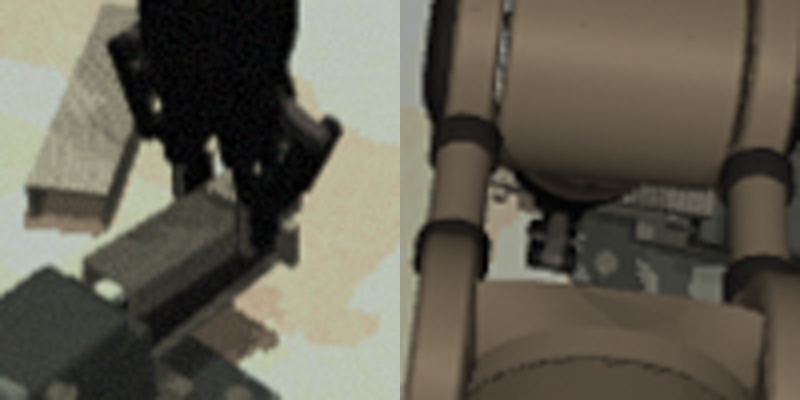

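The left half shows the strip's tail at about (110,285), right by the housing, with the nose at (290,235). I will check the strip's pose against projected corners.

Run:
```python
from h import *
p=np.array(get_state()['eef_pos']);R=np.array(get_state()['eef_rot']);d=-R[:,0];print(p,d)
f=lambda k:((px('scene',k)-[210,170]+.5)*4).round(0)
for zb in (.076,.082,.088):
  for off in (.017,.021):
    c=p+d*off; c[2]=zb+.01
    print(zb,off,'tail',[f(c+d*.065+R[:,1]*s*.0175+[0,0,h]) for s,h in ((-1,.01),(1,.01),(1,-.01))],'front',[f(c-d*.065+R[:,1]*s*.0175+[0,0,h]) for s,h in ((-1,.01),(1,.01))])
N=np.array([.5538,.0458,0]);D=np.array([-.1485,-.989,0]);L=np.array([.989,-.1485,0])
g=lambda a,l,z:f(N+D*a+L*l+[0,0,z])
print('plate top outer',g(-.008,.024,.076),g(-.008,-.024,.076),'plate inner',g(0,.024,.076))
print('roof front edge bottom',g(.112,-.025,.086),g(.112,.025,.086),'head',g(.124,-.025,.112),g(.124,.025,.112))
print('along/lat of tcp',(p-N)@D,(p-N)@L)
```

```text
[0.55101285 0.02176673 0.04144441] [-1.51395114e-01 -9.88473320e-01 -1.24092501e-04]
0.076 0.017 tail [array([ 87., 279.]), array([138., 312.]), array([140., 340.])] front [array([258., 148.]), array([308., 175.])]
0.076 0.021 tail [array([ 81., 284.]), array([132., 317.]), array([135., 345.])] front [array([253., 151.]), array([303., 179.])]
0.082 0.017 tail [array([ 86., 271.]), array([137., 304.]), array([140., 332.])] front [array([258., 139.]), array([308., 167.])]
0.082 0.021 tail [array([ 80., 275.]), array([132., 308.]), array([134., 336.])] front [array([253., 143.]), array([303., 171.])]
0.088 0.017 tail [array([ 85., 262.]), array([137., 295.]), array([139., 323.])] front [array([258., 131.]), array([308., 158.])]
0.088 0.021 tail [array([ 79., 266.]), array([131., 299.]), array([133., 328.])] front [array([253., 134.]), array([303., 162.])]
plate top outer [297. 223.] [229. 184.] plate inner [287. 231.]
roof front edge bottom [ 69. 292.] [141. 340.] head [ 47. 268.] [121. 317.]
along/lat of tcp 0.024182799357983644 0.0008124475652996218
```

Run:
```python
import cv2
im=cv2.imread('pics/c5.png')[:,:400]
cv2.imwrite('pics/c6.png',cv2.resize(im[150:350,60:320],None,fx=3,fy=3,interpolation=2))
```

```text
(no output)
```

View pics/c6.png

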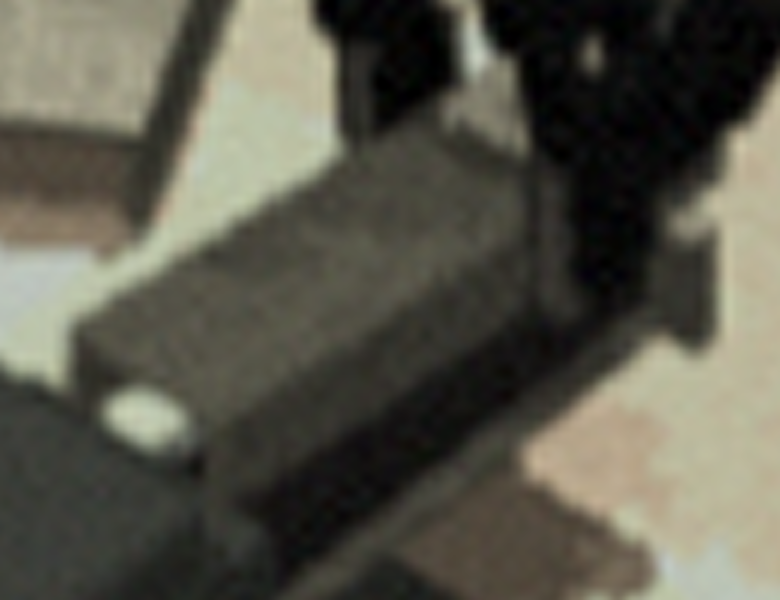

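The tail corners at (78,330) and (205,530) put the tail about 88 mm up, so it landed on the housing roof and tilted the strip nose down. I will back out 10 mm and lower again.

```bash
python3 -m creep '[3,0,0,-1.5,0, 3,1,0.05,0,0, 3,0,0,0.5,0, 3,0,0,0.5,0, 3,0,0,0,0]'|grep -E 'pos|^force'
python3 -m creep '[3,0,0,0.3,0, 3,0,0,0,0]'|grep -E 'pos|^force'
python3 -m creep '[3,0,0,0.3,0, 3,0,0,0,0]'|grep -E 'pos|^force'
python3 -m creep '[3,0,0,0.3,0, 3,0,0,0,0]'|grep -E 'pos|^force'
python3 -m creep '[3,0,0,0.2,0, 3,0,0,0,0]'|grep -E 'pos|^force'
```

```text
eef_pos: [0.5505, 0.0319, 0.0429]
force: [0.1, -0.2, -0.5]
eef_pos: [0.5514, 0.0316, 0.041]
force: [0.5, 1.3, -2.2]
eef_pos: [0.5522, 0.0316, 0.0396]
force: [-2.0, 0.0, 4.6]
eef_pos: [0.5527, 0.0317, 0.0383]
force: [-5.5, 1.0, 15.4]
eef_pos: [0.553, 0.0317, 0.0372]
force: [-8.1, 0.6, 21.4]
```

```bash
python3 -m creep '[3,0,0,-0.3,0, 3,0,0,0,0, 4.3,0,0,0,0, 4.3,0,0,0,0, 4.3,0,0,0,0]'|grep -vE 'rot'
python3 -m creep '[4.3,0,0,0,0, 4.3,0,0,0,0]'|grep -vE 'rot'
python3 - <<'E'
from h import *
cap={n:capture(n) for n in ('scene','top')}
cv2.imwrite('pics/raw.png',cap['scene'][:,:,::-1])
for n in cap:
    for l in ('strip_center','nose'): print(n,l,[(round(r['p'],2),(np.array(r['location'])*[560,420]).round(1)) for r in tip_of(l,n)])
N=np.array([.5538,.0458,0]);D=np.array([-.1485,-.989,0]);L=np.array([.989,-.1485,0])
q=N+D*.034+[0,0,.076];print('pred centre if sloped',px('scene',q),px('top',q))
E
```

```text
clock: 14.35
eef_pos: [0.5521, 0.0316, 0.0369]
force: [0.1, -0.4, -0.2]
gripper_width: 0.506
grasp_force: 0.0
clock: 14.52
eef_pos: [0.5522, 0.0316, 0.037]
force: [-0.8, -0.2, -0.2]
gripper_width: 0.506
grasp_force: 0.0
scene strip_center [(0.86, array([249.9, 135.3])), (0.67, array([236.9, 198.4]))]
scene nose [(0.79, array([273.5, 221.9]))]
top strip_center [(0.77, array([272.6, 261.4])), (0.62, array([167.6, 307.4])), (0.54, array([324.3, 191.1]))]
top nose [(0.44, array([354.6, 197.5]))]
pred centre if sloped [262.0765901  230.88404003] [322.76104568 192.27401653]
```

```bash
cat > fit.py <<'E'
from h import *
import sys
N=np.array([.5538,.0458,0]);D=np.array([-.1485,-.989,0]);L=np.array([.989,-.1485,0])
def box(n,af,zf,zt):  # front along, bottom z front/tail
    P=[px(n,N+D*a+L*l+[0,0,z+h]) for a,z in ((af,zf),(af+.13,zt)) for l in (-.0175,.0175) for h in (0,.02)]
    P=np.array(P);a,b=P.min(0),P.max(0);return np.hstack([a,b]).round(0)
for n in ('scene','top'):
  for k in range(3):
    capture(n)
    for r in spot_in('strip_center',n):
        c=np.array(r['bbox'])*[560,420,560,420];b=np.hstack([c[:2]-c[2:]/2,c[:2]+c[2:]/2]).round(0)
        q=at(n,c[0],c[1],.07)
        if np.hypot(*(q-N-D*.04)[:2])<.06: print(n,round(r['p'],2),b)
    for r in tip_of('strip_center',n):
        u=np.array(r['location'])*[560,420];q=at(n,*u,.076)
        if np.hypot(*(q-N-D*.04)[:2])<.06: print(n,'tip',round(r['p'],2),u.round(1),'along',(q-N)@D*1000,'lat',(q-N)@L*1000)
for a in map(float,sys.argv[1:]):
  for z in ((.076,.056),(.076,.076),(.056,.056)): print(a,z,box('scene',a,*z),box('top',a,*z))
s=get_state();print(s['eef_pos'],((np.array(s['eef_pos'])-N)@D).round(4),((np.array(s['eef_pos'])-N)@L).round(4),s['force'],s['clock'])
E
python3 fit.py -.031
```

```text
scene 0.89 [238. 210. 274. 255.]
scene tip 0.94 [261.8 229.1] along 30.39208773621728 lat -3.9952326333368617
scene 0.78 [239. 209. 272. 258.]
scene tip 0.68 [259.7 231.4] along 38.427651172421186 lat -2.7803326071164083
scene 0.64 [237. 211. 274. 258.]
scene tip 0.74 [261.  230.9] along 35.50119782239536 lat -1.635071111532018
top 0.57 [297. 190. 352. 205.]
top tip 0.46 [324.5 190.4] along 37.25305634372658 lat 4.91918306555203
top 0.72 [297. 192. 353. 205.]
top tip 0.51 [323.6 191.3] along 35.58498461862671 lat 2.4984015878102865
top 0.65 [298. 192. 353. 207.]
top tip 0.55 [321.2 188. ] along 28.97260234456232 lat 9.1030692202044
-0.031 (0.076, 0.056) [234. 205. 288. 259.] [293. 179. 352. 205.]
-0.031 (0.076, 0.076) [234. 205. 288. 252.] [293. 179. 354. 205.]
-0.031 (0.056, 0.056) [234. 211. 288. 259.] [293. 180. 352. 205.]
[0.55221699 0.03165614 0.03728969] 0.0142 0.0005 [ 1.01116077  0.8324929  -0.61565446] 15.7167
```

Network boxes match the tail-down pose. I will regrip 6 mm farther back and slightly lower, then push in step by step.

```bash
python3 -m creep '[4.3,-0.6,0,0.3,0, 4.3,0,0,0,0, 3,0,0,0,0, 3,0,0,0,0, 3,0,0,0,0]'|grep -E 'pos|^force|width|grasp'
python3 -m creep '[3,-0.4,0,0,0, 3,-0.4,0,0,0, 3,0,0,0,0]'|grep -E 'pos|^force'
python3 -m creep '[3,-0.4,0,0.05,0, 3,-0.4,0,0.05,0, 3,0,0,0,0]'|grep -E 'pos|^force'
python3 fit.py -.031 -.015
```

```text
eef_pos: [0.5512, 0.0255, 0.0343]
force: [-1.8, -0.9, 0.6]
gripper_width: 0.394
grasp_force: 60.1
eef_pos: [0.5501, 0.0178, 0.0343]
force: [0.6, 3.3, -0.4]
eef_pos: [0.5488, 0.0099, 0.0336]
force: [-0.6, 3.7, 4.7]
scene 0.71 [235. 218. 267. 256.]
scene 0.49 [249. 223. 286. 256.]
scene tip 0.58 [255.9 235.3] along 51.92123991691923 lat -1.0838409587210451
scene 0.72 [237. 220. 265. 255.]
scene tip 0.64 [258.  234.8] along 48.07017765163442 lat 1.2075456615653277
scene 0.84 [236. 221. 266. 255.]
scene 0.3 [225. 219. 285. 276.]
scene tip 0.78 [254.5 233.3] along 49.4887287681669 lat -7.228927727290845
top 0.68 [341. 198. 355. 207.]
top tip 0.66 [332.  190.3] along 54.01795637411822 lat 7.8972664616739685
top tip 0.49 [331.3 191.6] along 52.86223619565315 lat 4.686241754891383
top tip 0.56 [329.7 189.9] along 48.602651115699224 lat 7.972581051036658
-0.031 (0.076, 0.056) [234. 205. 288. 259.] [293. 179. 352. 205.]
-0.031 (0.076, 0.076) [234. 205. 288. 252.] [293. 179. 354. 205.]
-0.031 (0.056, 0.056) [234. 211. 288. 259.] [293. 180. 352. 205.]
-0.015 (0.076, 0.056) [229. 208. 284. 264.] [300. 180. 359. 206.]
-0.015 (0.076, 0.076) [228. 208. 284. 257.] [300. 180. 361. 206.]
-0.015 (0.056, 0.056) [229. 215. 283. 264.] [300. 181. 359. 206.]
[0.54887575 0.00995497 0.0333157 ] 0.0362 0.0005 [-1.45550228  2.89086398  5.26057801] 17.5333
```

```bash
python3 -m creep '[3,-0.5,0,0,0, 3,-0.5,0,0,0, 3,0,0,0,0]'|grep -E 'pos|^force'
python3 -m creep '[3,-0.5,0,0,0, 3,-0.4,0,0,0, 3,0,0,0,0]'|grep -E 'pos|^force'
python3 -m creep '[3,-0.2,0,0.1,0, 3,0,0,0.1,0, 3,0,0,0,0]'|grep -E 'pos|^force'
python3 fit.py  .005
```

```text
eef_pos: [0.5472, -0.0, 0.0333]
force: [-1.6, 3.7, 5.6]
eef_pos: [0.5458, -0.0088, 0.0333]
force: [-1.7, 4.1, 4.1]
eef_pos: [0.5457, -0.0104, 0.032]
force: [-3.0, 5.4, 9.9]
scene 0.7 [236. 225. 260. 255.]
scene tip 0.93 [247.7 240.9] along 74.75432178770694 lat -2.9951125269322283
scene tip 0.59 [251.6 241.7] along 71.28103546098512 lat 4.674489155255439
scene 0.68 [235. 225. 257. 255.]
scene tip 0.74 [247.6 241.3] along 75.68788532887426 lat -2.4329798189757033
0.005 (0.076, 0.056) [221. 213. 277. 270.] [309. 181. 368. 208.]
0.005 (0.076, 0.076) [221. 213. 277. 263.] [309. 181. 370. 207.]
0.005 (0.056, 0.056) [221. 220. 277. 270.] [309. 183. 368. 208.]
[ 0.54572202 -0.01045114  0.03199043] 0.0568 0.0004 [-3.35679579  4.6994695  10.94282965] 19.1833
```

```bash
python3 -m creep '[3,0,0,0.3,0, 3,0,0,0,0]'|grep -E 'pos|^force'
python3 -m creep '[3,0,0,0.3,0, 3,0,0,0,0]'|grep -E 'pos|^force'
python3 -m creep '[3,0,0,0.3,0, 3,0,0,0,0]'|grep -E 'pos|^force'
python3 -c "
from station import *;s=get_state();print(s['force'],s['wrist_torque'])"
```

```text
eef_pos: [0.5461, -0.0104, 0.0313]
force: [-10.4, 5.9, 29.7]
eef_pos: [0.5464, -0.0104, 0.0309]
force: [-17.1, 5.7, 51.7]
eef_pos: [0.5466, -0.0104, 0.0306]
force: [-24.3, 8.0, 73.0]
[-24.31036019   7.95687208  72.99581378] [ 1.00016714  4.3773949  -0.63163908]
```

A hard stop with Fx at −24 N is the bevel pushing the strip towards −x. The strip sits too far to +x, so I will unload, shift 2 mm towards −x and retry.

```bash
python3 -m creep '[3,0,0,-0.4,0, 3,0,0,-0.4,0, 3,0,0,0,0]'|grep -E 'pos|^force'
python3 -m creep '[3,0,-0.2,0,0, 3,0,0,0,0]'|grep -E 'pos|^force'
python3 -m creep '[3,0,0,0.2,0, 3,0,0,0,0]'|grep -E 'pos|^force'
python3 -m creep '[3,0,0,0.2,0, 3,0,0,0,0]'|grep -E 'pos|^force'
```

```text
eef_pos: [0.5462, -0.0103, 0.0316]
force: [-2.4, 6.8, 13.2]
eef_pos: [0.546, -0.0103, 0.0317]
force: [2.4, 5.7, 9.1]
eef_pos: [0.5461, -0.0103, 0.0313]
force: [-3.6, 7.1, 23.3]
eef_pos: [0.5463, -0.0103, 0.0311]
force: [-7.9, 6.9, 38.5]
```

```bash
python3 -m creep '[3,0,0.1,-0.5,0, 3,-0.4,0,0,0, 3,-0.4,0,0,0, 3,0,0,0,0]'|grep -E 'pos|^force'
python3 -m creep '[3,-0.2,0,0.1,0, 3,0,0,0,0]'|grep -E 'pos|^force'
python3 -m creep '[3,0,0,0.3,0, 3,0,0,0,0]'|grep -E 'pos|^force'
python3 fit.py .005 .01
```

```text
eef_pos: [0.5443, -0.0187, 0.0315]
force: [1.4, 4.1, 2.3]
eef_pos: [0.5441, -0.0203, 0.0308]
force: [0.6, 5.6, 6.3]
eef_pos: [0.5439, -0.0204, 0.0277]
force: [-0.1, 3.6, 6.0]
scene 0.64 [235. 229. 256. 255.]
scene tip 0.77 [246.3 245.5] along 86.00248782556102 lat 3.6764499108122504
scene 0.69 [234. 227. 256. 256.]
scene tip 0.68 [245.2 245.2] along 86.78648066443228 lat 1.4673610241614647
scene 0.85 [237. 229. 254. 254.]
scene tip 0.69 [244.3 244.5] along 86.49867386477604 lat -1.2951146052646805
0.005 (0.076, 0.056) [221. 213. 277. 270.] [309. 181. 368. 208.]
0.005 (0.076, 0.076) [221. 213. 277. 263.] [309. 181. 370. 207.]
0.005 (0.056, 0.056) [221. 220. 277. 270.] [309. 183. 368. 208.]
0.01 (0.076, 0.056) [220. 214. 276. 271.] [311. 182. 370. 208.]
0.01 (0.076, 0.076) [219. 214. 276. 264.] [311. 182. 372. 208.]
0.01 (0.056, 0.056) [220. 221. 276. 271.] [311. 183. 370. 208.]
[ 0.54394078 -0.02047357  0.02765892] 0.067 0.0001 [-0.94453829  5.6400067   5.25160994] 22.0
```

Now it gives way, so the front has cleared the plate. I continue down.

```bash
python3 -m creep '[3,0,0,0.3,0, 3,0,0,0,0]'|grep -E 'pos|^force'
python3 -m creep '[3,0,0,0.3,0, 3,0,0,0,0]'|grep -E 'pos|^force'
python3 -m creep '[3,0,0,0.3,0, 3,0,0,0,0]'|grep -E 'pos|^force'
python3 -m creep '[3,0,0,0.2,0, 3,0,0,0,0]'|grep -E 'pos|^force'
```

```text
eef_pos: [0.5442, -0.0203, 0.0246]
force: [1.1, 5.5, 5.7]
eef_pos: [0.544, -0.0201, 0.0215]
force: [-0.6, 7.2, 6.9]
eef_pos: [0.5441, -0.02, 0.0184]
force: [0.4, 7.3, 6.0]
eef_pos: [0.5443, -0.02, 0.0177]
force: [-2.1, 7.0, 14.5]
```

```bash
python3 -m creep '[3,0.5,0,0,0, 3,0.3,0,0,0, 3,0,0,0,0]'|grep -E 'pos|^force'
python3 -m creep '[5,0,0,-0.2,0, 5,0,0,0,0, 5,0,0,0,0, 5,0,0,0,0]'|grep -E 'pos|^force|width'
python3 -m creep '[5,0,0,-2,0, 5,0,0,-3,0, 0,3.5,0,0,0, 0,0,0,0,0, 0,0,0,0,0]'|grep -E 'pos|^force|width'
python3 fit.py 0
```

```text
eef_pos: [0.5457, -0.0121, 0.0178]
force: [-0.8, 6.8, 14.0]
eef_pos: [0.5442, -0.013, 0.0178]
force: [0.4, 0.4, 0.0]
gripper_width: 0.587
eef_pos: [0.5497, 0.0228, 0.0682]
force: [0.1, 0.1, -0.3]
gripper_width: 0.17
scene 0.8 [237. 220. 281. 259.]
scene tip 0.81 [253.5 240.4] along 66.05452305408868 lat 5.13440522154544
scene 0.84 [237. 219. 282. 257.]
scene tip 0.89 [253.4 239.1] along 63.4502317287564 lat 2.4329011264775833
scene 0.93 [238. 219. 282. 256.]
scene tip 0.9 [255.  239.8] along 62.82612758981843 lat 6.364762560229557
top 0.64 [302. 191. 357. 206.]
top tip 0.74 [333.9 193. ] along 59.12487471649869 lat 2.5145454983605733
top 0.63 [306. 193. 355. 207.]
top tip 0.52 [334.2 192.4] along 59.66318300445116 lat 3.9664672274891375
top 0.45 [305. 192. 355. 206.]
top tip 0.58 [336.6 192.3] along 65.01512395467346 lat 5.050385002210851
0.0 (0.076, 0.056) [223. 212. 279. 268.] [307. 181. 366. 207.]
0.0 (0.076, 0.076) [222. 212. 279. 261.] [307. 181. 368. 207.]
0.0 (0.056, 0.056) [223. 219. 279. 268.] [306. 182. 366. 207.]
[0.54971156 0.021969   0.06833947] 0.0242 -0.0005 [-0.05086504  0.90237564 -0.09108371] 24.5667
```

The box fits a level, seated strip. I press the front with closed fingers as a check.

```bash
python3 -m creep '[0,0.5,0,1,0, 0,0,0,1,0, 0,0,0,0.5,0, 0,0,0,0,0]'|grep -E 'pos|^force|width'
python3 -m creep '[0,0,0,0.3,0, 0,0,0,0,0]'|grep -E 'pos|^force'
python3 -m creep '[0,0,0,0.2,0, 0,0,0,0,0]'|grep -E 'pos|^force'
python3 -m creep '[0,0,0,0.2,0, 0,0,0,0,0]'|grep -E 'pos|^force'
```

```text
eef_pos: [0.549, 0.0272, 0.0412]
force: [-0.6, -0.2, 0.4]
gripper_width: 0.001
eef_pos: [0.5503, 0.0269, 0.0397]
force: [-0.6, -0.7, -0.5]
eef_pos: [0.5506, 0.0268, 0.0383]
force: [-0.6, 0.5, -0.4]
eef_pos: [0.5509, 0.0268, 0.038]
force: [-3.0, -0.3, 11.7]
```

```bash
python3 -m creep '[0,0,0,-3,0, 0,0,0,-1.5,0, 0,3,0,0,0, 0,2.5,0,0,0, 0,0,0,0,0]'|grep -E 'pos|^force'
python3 -m creep '[0,0,0,3,0, 0,0,0,2,0, 0,0,0,1.1,0, 0,0,0,0,0]'|grep -E 'pos|^force'
python3 -m creep '[0,-0.6,0,0,0, 0,-0.4,0,0,0, 0,0,0,0,0]'|grep -E 'pos|^force'
python3 fit.py
```

```text
eef_pos: [0.5595, 0.0847, 0.0821]
force: [-0.5, -0.2, 0.1]
eef_pos: [0.5569, 0.081, 0.0179]
force: [-0.0, -1.3, -0.5]
eef_pos: [0.5581, 0.0702, 0.0216]
force: [0.6, 0.6, 0.2]
scene 0.79 [239. 220. 283. 259.]
scene tip 0.68 [254.6 239.7] along 63.148363175734104 lat 5.418981028365725
scene 0.87 [238. 219. 282. 257.]
scene tip 0.85 [255.  241.5] along 66.36905339351972 lat 9.599286926842872
scene 0.96 [238. 220. 280. 254.]
scene tip 0.73 [251.2 240.2] along 68.62821164840722 lat 1.133604918322052
top 0.61 [306. 188. 354. 207.]
top tip 0.92 [331.8 191.1] along 53.80657651420874 lat 6.0116275453529475
top 0.67 [307. 188. 355. 206.]
top tip 0.75 [334.4 193. ] along 60.25147564337708 lat 2.701792339496883
top 0.56 [307. 186. 354. 204.]
top tip 0.7 [333.6 193.2] along 58.574981714679154 lat 1.9366054358328595
[0.55729763 0.07138397 0.02029584] -0.0258 -0.0003 [-0.70939546  0.43371681  0.43061103] 27.3
```

```bash
python3 -m creep '[0,-1,0,0,0, 0,-1,0,0,0, 0,-1,0,0,0, 0,-1,0,0,0, 0,0,0,0,0]'|grep -E 'pos|^force'
python3 -m creep '[0,-1,0,0,0, 0,-1,0,0,0, 0,-1,0,0,0, 0,-1,0,0,0, 0,0,0,0,0]'|grep -E 'pos|^force'
python3 -m creep '[0,-1,0,0,0, 0,-0.7,0,0,0, 0,-0.7,0,0,0, 0,0,0,0,0]'|grep -E 'pos|^force'
python3 plan.py .5403 -.0442 .02 81.3 1 0
```

```text
eef_pos: [0.5505, 0.0316, 0.0203]
force: [-2.5, 3.8, 0.2]
eef_pos: [0.544, -0.0074, 0.0202]
force: [-2.7, 7.1, 1.6]
eef_pos: [0.5401, -0.0296, 0.0202]
force: [-2.6, 9.5, 4.2]
at [ 0.5401 -0.0296  0.0202] yaw 81.25 clock 28.4667 q [-0.2   0.57  1.69  0.    0.88 -0.05]
0.0,-1.44,0.24,0.02,-0.001
```

```bash
python3 -m creep '[0,-0.5,0,0,0, 0,-0.3,0,0,0, 0,0,0,0,0]'|grep -E 'pos|^force'
for i in 1; do
python3 -m creep '[0,-0.3,0,0,0, 0,0,0,0,0]'|grep -E 'pos|^force'
python3 -m creep '[0,-0.3,0,0,0, 0,0,0,0,0]'|grep -E 'pos|^force'
python3 -m creep '[0,-0.3,0,0,0, 0,0,0,0,0]'|grep -E 'pos|^force'
python3 -m creep '[0,-0.2,0,0,0, 0,0,0,0,0]'|grep -E 'pos|^force'
done; python3 plan.py .5403 -.0442 .02 81.3 1 0
```

```text
eef_pos: [0.5389, -0.0375, 0.0202]
force: [-3.5, 8.9, 3.8]
eef_pos: [0.5384, -0.0403, 0.0202]
force: [-3.6, 9.6, 4.1]
eef_pos: [0.5381, -0.0423, 0.0202]
force: [-1.1, 14.5, 4.8]
eef_pos: [0.5381, -0.0422, 0.0202]
force: [1.2, 27.8, 3.6]
eef_pos: [0.5381, -0.0422, 0.0203]
force: [2.6, 36.7, 5.0]
at [ 0.5381 -0.0422  0.0203] yaw 81.2 clock 29.3833 q [-0.23  0.57  1.69  0.01  0.88 -0.08]
0.0,-0.16,0.25,0.03,-0.002
```

```bash
python3 -m creep '[0,0.8,0,0,0, 0,0.3,0,0,0, 0,0,0,0,0]'|grep -E 'pos|^force'
python3 -m creep '[0,0.3,0,0,0, 0,0,0,0,0]'|grep -E 'pos|^force'
python3 - <<'E'
from h import *
N=np.array([.5538,.0458,0]);D=np.array([-.1485,-.989,0]);L=np.array([.989,-.1485,0])
for n in ('scene','top'):
  for k in range(2):
    capture(n)
    for l,z in (('nose',.076),('mouth',.066),('rail_seat',.066)):
      for r in tip_of(l,n):
        u=np.array(r['location'])*[560,420];q=at(n,*u,z);print(n,l,round(r['p'],2),u.round(1),((q-N)@D).round(4),((q-N)@L).round(4))
E
```

```text
eef_pos: [0.5398, -0.0375, 0.0202]
force: [0.1, 10.7, 2.0]
eef_pos: [0.541, -0.0365, 0.0203]
force: [0.2, -0.1, 0.9]
scene nose 0.49 [237.3 248.1] 0.1028 -0.0051
scene mouth 0.84 [238.1 254.3] 0.1077 0.0009
scene nose 0.47 [237.2 246.9] 0.1006 -0.0076
top nose 0.44 [355.3 197. ] 0.1084 0.0015
top mouth 0.72 [355.4 200.4] 0.1111 -0.005
top rail_seat 0.24 [238.8 134.2] -0.1805 0.1039
top mouth 0.72 [357.1 201.2] 0.1153 -0.0061
```

The rail came back 5 mm (−0.003 to +0.002) and then contact was lost, which is how it rests when latched. I withdraw and check that it stays.

```bash
python3 -m creep '[0,2,0,0,0, 0,3,0,0,0, 0,3,0,-1,0, 0,2,0,-4,0, 0,0,0,-4,0]'|grep -E 'pos|^force'
python3 -m creep '[0,0,0,-2,0, 0,3,0,0,0, 0,0,0,0,0, 0,0,0,0,0]'|grep -E 'pos|^force'
python3 - <<'E'
from h import *
N=np.array([.5538,.0458,0]);D=np.array([-.1485,-.989,0]);L=np.array([.989,-.1485,0])
for n in ('scene','top'):
  for k in range(3):
    capture(n)
    for l,z in (('nose',.076),('mouth',.066),('carton',0),('bowl',0),('specimen',0),('rail_seat',.066)):
      for r in tip_of(l,n)[:1]:
        u=np.array(r['location'])*[560,420];q=at(n,*u,z);print(n,l,round(r['p'],2),u.round(1),((q-N)@D).round(4))
print(get_state()['clock'])
E
```

```text
eef_pos: [0.5541, 0.0647, 0.1066]
force: [0.8, 0.2, -0.6]
eef_pos: [0.5601, 0.0918, 0.1277]
force: [-0.1, -0.7, -1.8]
scene nose 0.52 [237.6 248.8] 0.1039
scene mouth 0.73 [237.8 254. ] 0.1076
scene carton 0.83 [365.  224.2] -0.1971
scene bowl 0.63 [350.5 292.2] -0.0052
scene specimen 0.82 [320.6 351.6] 0.1413
scene nose 0.57 [237.2 249.6] 0.106
scene mouth 0.56 [238.8 250.8] 0.0999
scene carton 0.95 [365.4 226.6] -0.1906
scene bowl 0.91 [352.5 290.8] -0.0108
scene specimen 0.56 [319.2 353.5] 0.146
scene nose 0.63 [236.6 246.5] 0.1006
scene mouth 0.59 [238.5 249.7] 0.0981
scene carton 0.71 [368.6 223.7] -0.2041
scene bowl 0.55 [352.4 289.7] -0.013
scene specimen 0.66 [321.5 350. ] 0.1377
scene rail_seat 0.64 [238.8 253.7] 0.1056
top nose 0.53 [350.9 196.5] 0.0984
top mouth 0.84 [354.3 200.3] 0.1087
top carton 0.75 [238.3 134.6] -0.1935
top bowl 0.74 [316.7 116. ] -0.0074
top specimen 0.67 [378.5 105.1] 0.1401
top rail_seat 0.52 [355.6 200.3] 0.1116
top nose 0.5 [351.9 197.8] 0.1011
top mouth 0.86 [355.4 200.7] 0.1113
top carton 0.77 [237.5 135.5] -0.195
top bowl 0.57 [318.5 112. ] -0.0047
top specimen 0.57 [380.2 106.7] 0.1448
top nose 0.42 [355.2 199.6] 0.1091
top mouth 0.94 [352.7 200.1] 0.105
top carton 0.77 [240.  135.2] -0.1889
top bowl 0.85 [316. 116.] -0.0091
top specimen 0.68 [379.9 104.7] 0.1434
33.45
```

The nose stays at the mouth with the robot clear, and the bystanders have not moved.

```bash
python3 -c "
from station import *
print(job_done())"
```

```text
the job is handed in; nothing more can be done
None
```

The smallest strip is loaded astride the rail and the rail is pushed home. It stayed shut once the robot let go, and the carton, bowl and specimen stand have not moved. I handed the job in at about 33 s; no verdict came back. The wrist force peaked at about 73 N when the strip's front first caught on the nose plate.

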